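Make up two medicine kits at the dispensary counter

ROBOT

A 7-joint arm with a two-finger parallel gripper is mounted at the origin on the work surface. World frame = base frame: x ahead of the robot, y to its left, z up, the work surface at z = 0. Lengths are in mm, angles in rad, forces in N, time in s.
With the tool pointing down it reaches from about 400 to 875 mm from the base axis. Payload 4.4 kg.
Tool frame: the origin (TCP) lies at the very end of the fingers, on their centre line; the grasp point (between the pads) lies 19 mm behind it (ctrl.grasp_offset is the distance from the TCP to the grasp point, in mm); z points along the fingers, y is the line along which they close (so a half turn about z gives the same grasp; the last joint's range is limited). The gripper opens to 85 mm and grips with 20 to 120 N. Pads are 22 mm wide; open, the fingers measure 114 mm over their backs; the gripper's body (76 mm by 85 mm) begins 54 mm behind the grasp point. The pads swing forward as they close: fully open they stand 13 mm farther back than shut.
Start: joints at [-1.368, 0.628, 0.038, 1.517, -0.027, 0.996, -0.02], TCP at [172.599, 626.68, 231.313] pointing down, gripper open.
Joint ranges: [-3.06, 3.06], [-0.37, 2.12], [-1.25, 1.32], [0.18, 2.47], [-1.1, 4.24], [0.23, 1.98], [-2.94, 2.94]. Speed limits (rad/s): [2.57, 2.57, 3.14, 3.14, 3.14, 3.14, 3.14].

INTERFACE

Orientations are given as [roll, pitch, yaw] about the fixed x, y, z axes, in that order (R = Rz(yaw) Ry(pitch) Rx(roll)).
In Python, from cell import status, cams, ctrl gives the robot as it stands.
- The arm moves only by the tool move_arm, never from a script. Its argument "plan" is a list of rows, each a list of 3 entries, a list of its own where there are three numbers: the shift along the world's x, y, z in mm, then the turn, a rotation vector about the world's x, y, z in degrees, then the opening, from 0 (shut) to 1 (fully open). In form: [[[x, y, z], [wx, wy, wz], gripper], ...]. A call has 1 to 10 rows; each row shifts and turns the commanded pose from where the row before left it; what a row does not reach is not made up. A row lasts 1/8 s, in which the tool goes at most 62.5 mm and 10.7 degrees, less where a joint would pass 70% of its speed; a pose out of reach is approached as far as the arm can. A call with a gripper value outside its range is refused whole. The fingers move at their own pace and stop on an object; the grip force is fixed at half the most. Time passes only in rows, so rows that do not move let the fingers close. It gives the time, the measured TCP pose, the force, the opening and the grip force at its end, in the units of the state.
- status.read_state(): the state, without advancing time (a new reading comes with each control period).
- cams.get_image(name): name is "scene" or "top"; returns the picture (420x560x3 uint8, blue, green, red); there is no depth.
- cams.camera_params(name): a dict with "K" (3x3 intrinsics, pixels), "pose" (4x4, takes a point from camera to world coordinates). Camera axes: x right, y down, z forward; pixel columns grow to the right and rows downward; lengths in mm; the calibration is good to about 2 mm. A picture is of the moment at which its call begins. camera_params takes no time and is no camera call.
- ctrl.finish_job(): hands the job in; it is judged then, once.
The state is a dict: "clock": time; "qpos": joint angles; "qd": joint speeds; "tau": joint torques, N m; "eef_pos": TCP position; "tool_rot": TCP orientation; "force": force on the tool from outside, world axes, zero at the start; "torque": the same for the moment, N m; "width": finger opening in mm; "gripper_force": force on a finger pad.
Only numpy, scipy, OpenCV 4.12 (cv2) and the standard library are available. Lean on these libraries where they do the work, as an engineer would, in place of code of your own. Each camera call takes 0.05 s, during which the arm holds its last target. There are 200 camera calls.

TASK

Make up two medicine kits from the stock on the counter, each item standing upright on the floor of its own compartment: in the three-compartment tray put the carton in the largest compartment, the screw-cap bottle in the middle-sized one and the small vial in the smallest; in the two-compartment tray put the squat jar in the larger compartment and the dropper bottle in the smaller. Set every item down without dropping it or knocking it over, and leave the tape roll, the steel flask and the cardboard box where they are.

Things in the scene. Friction and masses are not known exactly. Their poses are not given: they have to be found in the camera images.
- carton: White card medicine carton, a standing box 64 (its x) x 36 (its y) x 80 mm high with a grey band low around its sides; loose, about 60 g. Grip it across the 36 mm. Origin: centre of its underside, z up; stands upright at the start.
- bottle: Brown screw-cap bottle with paper label and white cap: body 44 mm diameter up to 58 mm, shoulder to 66 mm, cap 29 mm diameter, 86 mm high in all; loose, about 120 g. Origin: centre of its underside, z up; stands upright at the start.
- vial: Small grey vial, the smallest item: body 26 mm diameter up to 42 mm, shoulder to 48 mm, then an aluminium cap 18 mm diameter, 58 mm high in all; loose, about 40 g. Origin: centre of its underside, z up; stands upright at the start.
- jar: Squat white ointment jar: 53 mm diameter up to 34 mm, lid 56 mm diameter from there to the top at 50 mm; loose, about 110 g. Origin: centre of its underside, z up; stands upright at the start.
- dropper: White dropper bottle with a pointed tip: body 34 mm diameter up to 50 mm, shoulder to 56 mm, then a cone narrowing to the tip at 80 mm; loose, about 50 g. Origin: centre of its underside, z up; stands upright at the start.
- long_tray: White three-compartment kit tray, 222 (x) x 84 (y) mm, walls and dividers 4 mm thick and 24 mm high, floor 4 mm thick; fixed to the counter. Origin: centre of its underside; x along its length. All compartments are 76 mm wide (y, centred); along x the largest is 90 mm long centred at x = -62 mm, the middle one 66 mm centred at x = +20 mm, the smallest 50 mm centred at x = +82 mm.
- short_tray: White two-compartment kit tray, 152 (x) x 84 (y) mm, walls and divider 4 mm thick and 24 mm high, floor 4 mm thick; fixed to the counter. Origin: centre of its underside; x along its length. Both compartments are 76 mm wide (y, centred); along x the larger is 84 mm long centred at x = -30 mm, the smaller 56 mm centred at x = +44 mm.
- tape: Roll of brown tape lying flat among the stock: 68 mm outside diameter, 48 mm hole, 18 mm high; loose, to be left alone. Origin: centre of its underside.
- flask: Steel drinking flask, 68 mm diameter, 150 mm high, standing beyond one of the trays; loose, to be left alone. Origin: centre of its underside.
- box: Closed cardboard box, 160 (x) x 120 (y) x 90 mm high, beyond the other tray; loose, to be left alone. Origin: centre of its underside.

How it is judged (in metres and radians):
At the end, for the whole second after the job is handed in: Long tray: carton in the largest, bottle in the middle, vial in the smallest compartment; short tray: jar in the larger, dropper in the smaller. Each origin within its compartment walls and under 9 mm above the tray underside, upright within 0.1 rad, at rest (x of carton in the frame of long_tray between -0.107 and -0.017 m and y of carton in the frame of long_tray between -0.038 and 0.038 m and z of carton in the frame of long_tray between 0 and 0.009 m and angle between each of carton, bottle, vial, jar, dropper's own z axis and vertical below 0.1 rad and linear speed of each of carton, bottle, vial, jar, dropper below 0.02 m/s and angular speed of each of carton, bottle, vial, jar, dropper below 0.2 rad/s and x of bottle in the frame of long_tray between -0.013 and 0.053 m and y of bottle in the frame of long_tray between -0.038 and 0.038 m and z of bottle in the frame of long_tray between 0 and 0.009 m and x of vial in the frame of long_tray between 0.057 and 0.107 m and y of vial in the frame of long_tray between -0.038 and 0.038 m and z of vial in the frame of long_tray between 0 and 0.009 m and x of jar in the frame of short_tray between -0.072 and 0.012 m and y of jar in the frame of short_tray between -0.038 and 0.038 m and z of jar in the frame of short_tray between 0 and 0.009 m and x of dropper in the frame of short_tray between 0.016 and 0.072 m and y of dropper in the frame of short_tray between -0.038 and 0.038 m and z of dropper in the frame of short_tray between 0 and 0.009 m); the robot touches nothing.
It fails at once if an item is dropped or thrown (faster than 0.6 m/s with no finger on it: a fall of about 18 mm) ((linear speed of bottle above 0.6 m/s and contact force between the fingers and bottle below 0.05 N) or (linear speed of jar above 0.6 m/s and contact force between the fingers and jar below 0.05 N) or (linear speed of vial above 0.6 m/s and contact force between the fingers and vial below 0.05 N) or (linear speed of dropper above 0.6 m/s and contact force between the fingers and dropper below 0.05 N) or (linear speed of carton above 0.6 m/s and contact force between the fingers and carton below 0.05 N)).
It fails at once if an item is knocked over (more than 0.8 rad from upright) (angle between any of bottle, jar, vial, dropper, carton's own z axis and vertical above 0.8 rad).
It fails at once if the tape roll, flask or box is moved by more than 25 mm (distance of any of tape, flask, box from where it was at the start of the episode above 0.025 m).
It also fails if it takes over 134 s, if anything falls off the work surface, if the arm or the gripper's body presses on something with over 40 N, if the wrist force passes 120 N, or if a joint passes its speed limit or range.

## Working session

There is one attempt and no reset: what is moved stays moved. The work goes in short steps, Python scripts to look and compute and a tool call to move; the robot and the scene stay as the last step left them, time stands still between calls to the robot, and variables do not carry over. Pictures are saved under pics/ and viewed, at most 17 in all, crops included, and the job is handed in when it is done.

Besides the shell and the picture viewer there is one more tool, called after "Emit:" as name(argument=value, ...), one argument or row to a line, values as JSON. move_arm: Moves the arm, as the interface text tells. Its arguments: {"type":"object","properties":{"plan":{"type":"array","items":{"type":"array"}}},"required":["plan"]}

```bash
mkdir -p pics; ls
python3 - <<'E'
from cell import status,cams,ctrl
import cv2,numpy as np
np.set_printoptions(precision=2,suppress=True)
for n in("scene","top"):
    cv2.imwrite(f"pics/{n}0.png",cams.get_image(n)); p=cams.camera_params(n); print(n,p["K"],p["pose"])
s=status.read_state()
for k,v in s.items(): print(k,np.round(v,3))
E
```

```text
pics
scene [[435.07   0.   275.09]
 [  0.   435.07 214.33]
 [  0.     0.     1.  ]] [[  -0.88    0.32   -0.35 1013.68]
 [   0.47    0.56   -0.68  867.07]
 [  -0.02   -0.77   -0.64  850.3 ]
 [   0.      0.      0.      1.  ]]
top [[545.74   0.   271.9 ]
 [  0.   545.74 208.99]
 [  0.     0.     1.  ]] [[  -0.     -0.99    0.16  322.69]
 [  -1.     -0.     -0.02   14.36]
 [   0.02   -0.16   -0.99 1540.75]
 [   0.      0.      0.      1.  ]]
clock 0.1
qpos [-1.37  0.63  0.04  1.52 -0.03  1.   -0.02]
qd [-0. -0.  0. -0. -0.  0. -0.]
tau [  0.   -56.45   1.23 -19.4    0.01   0.01   0.  ]
eef_pos [172.45 626.14 230.5 ]
tool_rot [-3.14  0.    2.87]
force [-1.03  0.67 -0.21]
torque [-0.06  0.    0.02]
gripper_force 0.0
width 85.658
```

View pics/top0.png

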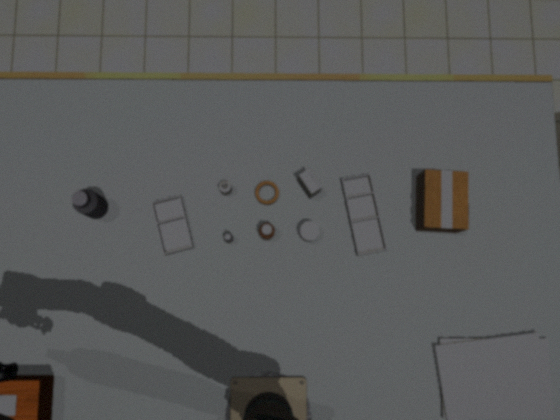

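View pics/scene0.png

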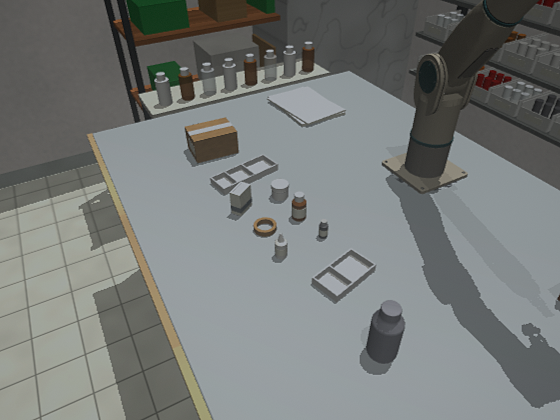

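Top view: flask (90,203), short tray (173,225), dropper (225,187), tape (266,192), carton (308,182), vial (228,237), bottle (267,230), jar (309,230), long tray (363,215), box (445,200). The scene view shows the same layout. I'll crop and enlarge it.

Run:
```python
import cv2,numpy as np
a=cv2.imread("pics/top0.png")[165:260,148:388]
a=cv2.convertScaleAbs(a,alpha=1.5)
cv2.imwrite("pics/topc.png",cv2.resize(a,None,fx=3.3,fy=3.3,interpolation=cv2.INTER_CUBIC))
a=cv2.imread("pics/scene0.png")[145:305,200:385]
a=cv2.convertScaleAbs(a,alpha=1.3)
cv2.imwrite("pics/scenec.png",cv2.resize(a,None,fx=3.7,fy=3.7,interpolation=cv2.INTER_CUBIC))
```

```text
(no output)
```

View pics/topc.png

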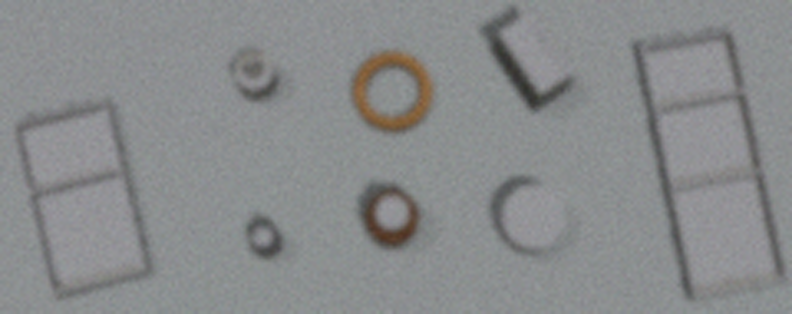

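View pics/scenec.png

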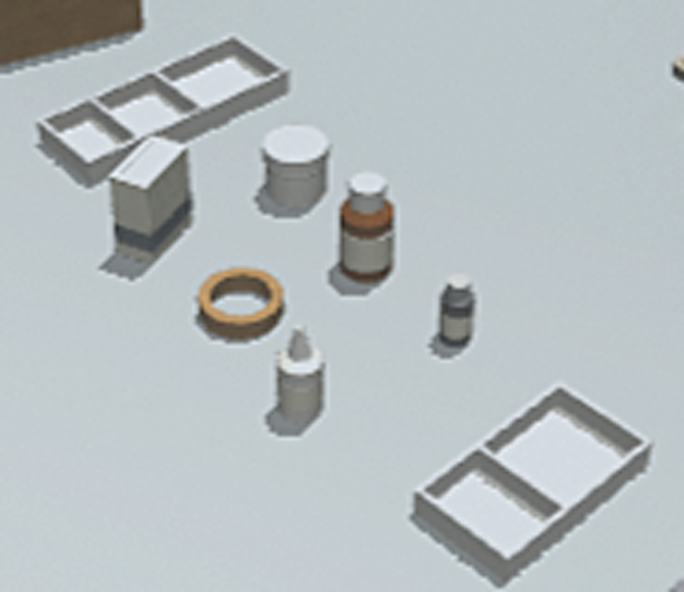

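The crops show the item tops and tray rims clearly. Next I'll cast rays from the pixels I read onto planes at the known heights in both views.

```bash
cat > h.py <<'E'
import numpy as np,cv2
from cell import status,cams,ctrl
np.set_printoptions(precision=1,suppress=True)
P={n:cams.camera_params(n) for n in("scene","top")}
def ray(n,uv,h):
    p=P[n];d=p["pose"][:3,:3]@np.linalg.solve(p["K"],[uv[0],uv[1],1]);o=p["pose"][:3,3]
    return (o+d*(h-o[2])/d[2])[:2]
def proj(n,X):
    p=P[n];c=p["pose"][:3,:3].T@(np.array(X,float)-p["pose"][:3,3]);c=p["K"]@c;return c[:2]/c[2]
E
python3 - <<'E'
from h import *
def T(u,v,h):return ray("top",((u+.5)/3.3-.5+148,(v+.5)/3.3-.5+165),h)
def S(u,v,h):return ray("scene",((u+.5)/3.7-.5+200,(v+.5)/3.7-.5+145),h)
for n,t,s,h in[("dropper",(253,70),(300,333),80),("vial",(264,237),(459,282),58),("bottle",(391,212),(368,184),86),("jar",(535,215),(296,145),50),("tape",(393,91),(241,297),18)]:
    print(n,T(*t,h),S(*s,h))
print("carton",[S(*c,80) for c in[(112,183),(150,140),(188,150),(150,188)]])
def fit(c):
    c=np.array(c);d=c[0]+c[1]-c[2]-c[3];e=c[0]-c[1]+c[3]-c[2]
    print(c.mean(0),np.degrees(np.arctan2(d[1],d[0])),np.degrees(np.arctan2(-e[0],e[1])),np.hypot(*d)/2,np.hypot(*e)/2)
# order: +x+y(left top), +x-y, -x-y, -x+y
print("short");fit([T(*c,24) for c in[(17,127),(110,102),(152,270),(60,296)]]);fit([S(*c,24) for c in[(503,557),(415,495),(560,388),(650,447)][0:4] ] if 0 else [S(*c,24) for c in[(503,557),(415,495),(560,388),(650,447)]])
print("long");fit([T(*c,24) for c in[(635,43),(730,33),(783,275),(690,297)]]);fit([S(*c,24) for c in[(92,163),(38,125),(236,38),(290,72)]])
# carton top mask in top view
a=cv2.imread("pics/top0.png")[165:200,290:330];
print(a[:,:,1][::2,::2])
E
```

```text
dropper [616.8 118.5] [622.3 126. ]
vial [480.6 109.2] [480.  113.6]
bottle [498.2   4.5] [496.9   6.8]
jar [ 500.1 -115.8] [ 498.  -110.6]
tape [611.1   2.4] [611.3   7.2]
carton [array([ 668.5, -101.1]), array([ 618.1, -139.3]), array([ 596.9, -111.3]), array([644.9, -80.2])]
short
[517.2 263.3] 15.464896753279099 15.742818844655027 149.04174429043744 80.47618422451778
[519.8 272.5] 13.295154725297325 15.551227930239968 149.07444428580118 78.76112190395862
long
[ 550.  -267.7] 10.71126564231178 9.702109956369812 217.8801693819942 82.10099273251167
[ 548.4 -265. ] 10.572066619391688 13.45411616450518 221.0862987038095 79.30310652486959
[[ 97  94  93  94  96  96  96  95  95  94  98  95  95  94  94  97  98  95
   96  93]
 [ 94  93  94  97  97  89  77  80  95  91  92  99  99  93  97  99  97  92
   95  94]
 [ 95  92  96  94  83  72  66  70  91  92  95  92  98  99  96  94  99  95
   98  96]
 [ 96  94  91  80  64  63  68  86  98  94  92  92  93  96  93  98  97  97
   93  96]
 [ 94  89  71  60  64  75  89  99  97  94  94  95  96  98  97  94  95  98
   92  96]
 [ 95  94  74  61  63  86  98 
[... 375 characters left out ...]
  98  92
   96  97]
 [ 98  95  94  96  89  61  34  46  81  95  98  99  99 101  94  95  92  94
   96  91]
 [ 98  94  92  97  96  82  49  35  59  87  99  98  99  95  96  86  91  95
   94  95]
 [ 98  98  98  96  95  93  68  37  42  74  90  95  96  88  76  67  82  91
   92  93]
 [ 95  96  98  96  99  96  91  62  39  44  76  99  86  62  52  68  83  89
   88  92]
 [ 98  95  95  97  97  94  99  83  47  37  53  67  51  55  69  84  86  89
   94  93]
 [ 96  94  93  98  94  95  93  92  71  39  42  51  59  77  84  90  88  88
   90  91]
 [ 95  95  94  97  94  98  98 100  91  64  57  72  84  88  89  87  89  92
   93  98]
 [ 98  96  95  94  97  96  96  97  98  90  87  92  93  90  93  92  94  94
   95  94]]
```

Emit:
move_arm(
  plan=[
    [[30, -51, -5], [0, 0, 2.6], 1],
    [[30, -51, -5], [0, 0, 2.6], 1],
    [[30, -51, -5], [0, 0, 2.6], 1],
    [[30, -51, -5], [0, 0, 2.6], 1],
    [[30, -51, -5], [0, 0, 2.6], 1],
    [[30, -51, -5], [0, 0, 2.6], 1],
    [[30, -51, -5], [0, 0, 2.6], 1],
    [[30, -51, -5], [0, 0, 2.6], 1],
    [[30, -51, -5], [0, 0, 2.6], 0.7],
    [[30, -51, -5], [0, 0, 2.6], 0.6],
  ],
)

```text
clock: 1.35
eef_pos: [473.3, 115.0, 181.1]
tool_rot: [3.141, -0.0, -2.955]
force: [0.9, 1.1, 0.3]
width: 52.2
gripper_force: 0.0
```

Emit:
move_arm(
  plan=[
    [[3, -2, -50], [0, 0, 0], 0.6],
    [[3, -2, -50], [0, 0, 0], 0.6],
    [[0, 0, 0], [0, 0, 0], 0.6],
  ],
)

```text
clock: 1.72
eef_pos: [475.7, 111.5, 78.3]
tool_rot: [-3.141, -0.008, -2.957]
force: [-0.0, 1.0, 1.4]
width: 51.5
gripper_force: 0.0
```

Run:
```python
from h import *
e=status.read_state()["eef_pos"];print(e)
s=cams.get_image("scene");t=cams.get_image("top")
for n,im in(("scene",s),("top",t)):
    p=proj(n,e);print(n,p)
    x,y=int(p[0])-25,int(p[1])-30
    c=cv2.convertScaleAbs(im[y:y+60,x:x+50],alpha=1.6);c=cv2.resize(c,None,fx=8,fy=8,interpolation=cv2.INTER_CUBIC)
    q=((p-[x,y]+.5)*8).astype(int);cv2.drawMarker(c,tuple(int(v) for v in q),(0,0,255),0,12,1)
    for h,col in((58,(0,255,0)),(0,(255,0,0))):
        q=((proj(n,[e[0],e[1],h])-[x,y]+.5)*8).astype(int);cv2.drawMarker(c,tuple(int(v) for v in q),col,0,12,1)
    globals()["c"+n]=c
cv2.imwrite("pics/v1.png",np.hstack([cscene,ctop]))
```

```text
[475.7 111.5  78.3]
scene [325.  214.3]
top [226.3 237.5]
```

View pics/v1.png

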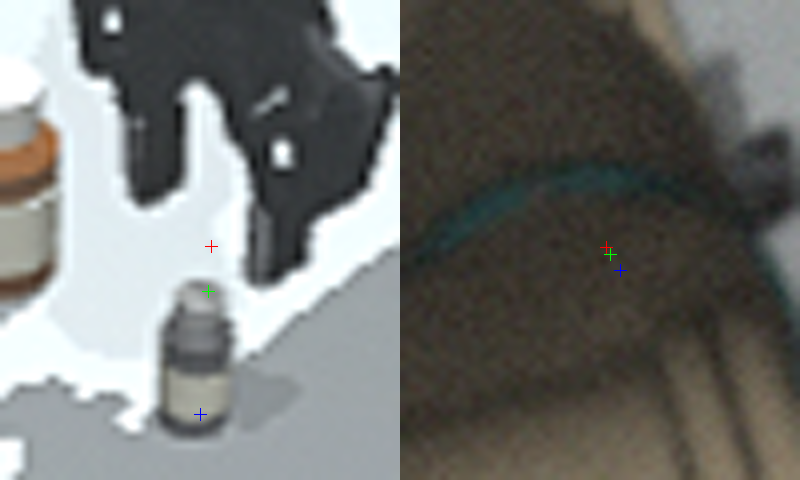

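Emit:
move_arm(
  plan=[
    [[3, 0.5, -25], [0, 0, 0], 0.6],
    [[0, 0, -20], [0, 0, 0], 0.6],
    [[0, 0, -20], [0, 0, 0], 0.6],
    [[0, 0, 0], [0, 0, 0], 0.5],
    [[0, 0, 0], [0, 0, 0], 0.4],
    [[0, 0, 0], [0, 0, 0], 0.3],
    [[0, 0, 0], [0, 0, 0], 0.2],
    [[0, 0, 0], [0, 0, 0], 0.2],
    [[0, 0, 0], [0, 0, 0], 0.2],
  ],
)

```text
clock: 2.95
eef_pos: [482.8, 113.3, 17.9]
tool_rot: [3.142, 0.003, -2.957]
force: [0.1, -0.2, 8.3]
width: 23.8
gripper_force: 58.4
```

```bash
cat > look.py <<'E'
import sys
from h import *
# look.py out [cx cy w]: scene crop centred on TCP ground projection
e=status.read_state()["eef_pos"];im=cams.get_image("scene");cv2.imwrite("pics/raw_"+sys.argv[1],im)
p=proj("scene",[e[0],e[1],30]) if len(sys.argv)<4 else np.array(sys.argv[2:4],float)
x,y=int(p[0])-50,int(p[1])-40
c=cv2.resize(cv2.convertScaleAbs(im[y:y+75,x:x+100],alpha=1.3),None,fx=7,fy=7,interpolation=cv2.INTER_CUBIC)
cv2.imwrite("pics/"+sys.argv[1],c);print(e,"origin",x,y)
E
python3 look.py v2.png
```

```text
[482.8 113.3  17.9] origin 272 188
```

View pics/v2.png

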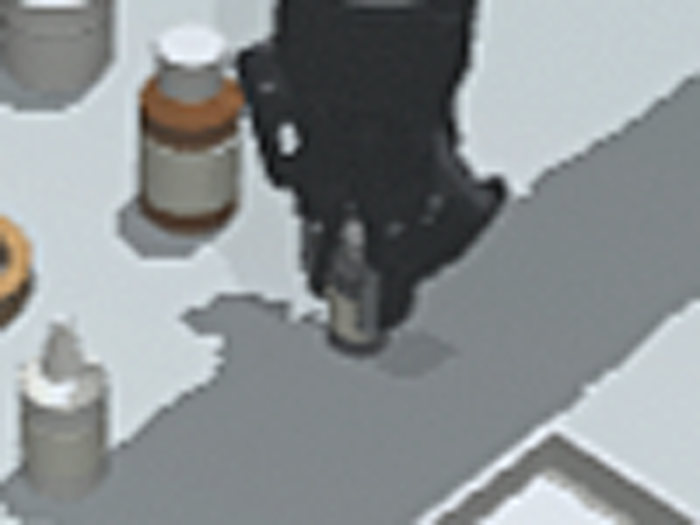

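Emit:
move_arm(
  plan=[
    [[0, 0, 5], [0, 0, 0], 0.2],
    [[0, 0, 30], [0, 0, 0], 0.2],
    [[0, 0, 40], [0, 0, 0], 0.2],
    [[0, 0, 40], [0, 0, 0], 0.2],
    [[15, -34, 0], [0, 0, 0], 0.2],
    [[25, -60, 0], [0, 0, 0], 0.2],
    [[22, -55, 0], [0, 0, 0], 0.2],
    [[22, -55, 0], [0, 0, 0], 0.2],
    [[22, -55, 0], [0, 0, 0], 0.2],
    [[22, -55, 0], [0, 0, 0], 0.2],
  ],
)

```text
clock: 4.25
eef_pos: [609.0, -200.3, 131.8]
tool_rot: [3.141, 0.0, -2.957]
force: [1.1, 0.4, -1.0]
width: 24.3
gripper_force: 59.0
```

Emit:
move_arm(
  plan=[
    [[12, -30, 0], [0, 0, 0], 0.2],
    [[8, -20, 0], [0, 0, 0], 0.2],
    [[0, 0, 0], [0, 0, 0], 0.2],
    [[0, 0, -40], [0, 0, 0], 0.2],
    [[0, 0, -20], [0, 0, 0], 0.2],
    [[0, 0, 0], [0, 0, 0], 0.2],
  ],
)

```text
clock: 5.0
eef_pos: [627.1, -246.8, 69.7]
tool_rot: [3.139, -0.004, -2.955]
force: [-0.4, -0.3, 0.0]
width: 24.2
gripper_force: 59.0
```

```bash
python3 look.py v3.png
```

```text
[ 627.1 -246.8   69.7] origin 175 138
```

View pics/v3.png

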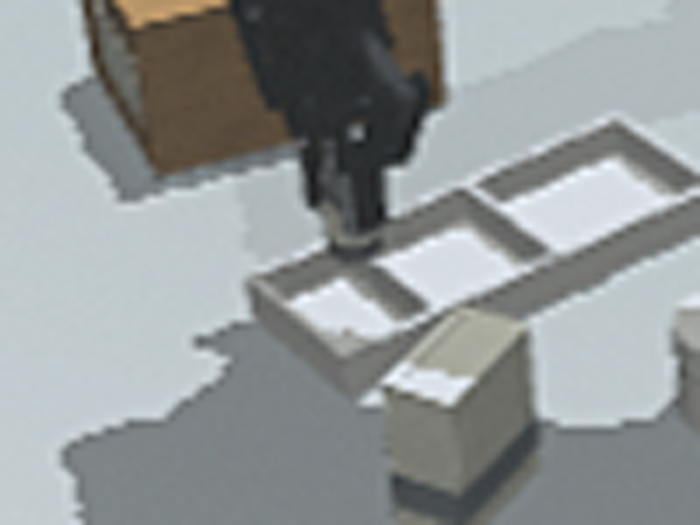

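Run:
```python
from h import *
print(status.read_state()["eef_pos"])
def c(u,v,h):return ray("scene",((u+.5)/7-.5+175,(v+.5)/7-.5+138),h)
for X in([627.1,-246.8,4],[629.6,-250.8,4],[627.1,-246.8,52]):print((proj("scene",X)-[175,138]+.5)*7)
# rim corners z24
print([c(*k,24) for k in[(350,357),(250,283),(615,122),(352,238),(468,187),(425,303),(545,247)]])
o=c(350,357,24);f=c(250,283,24);print(f-o,np.degrees(np.arctan2(*(o-f)[::-1])))
```

```text
[ 628.4 -247.5   71.1]
[359.9 335.5]
[351.8 332.7]
[350.2 251.5]
[array([ 646.7, -206.8]), array([ 665. , -284.7]), array([ 451.6, -325.3]), array([ 608.3, -295.5]), array([ 541.1, -308.1]), array([ 599.5, -228.7]), array([ 530.7, -242.4])]
[ 18.3 -77.8] 103.2606435986174
```

Emit:
move_arm(
  plan=[
    [[0, 0, 0], [0, 0, 0], 0.2],
    [[0, 0, -20], [0, 0, 0], 0.2],
    [[0, 0, -15], [0, 0, 0], 0.2],
    [[0, 0, -8], [0, 0, 0], 0.2],
    [[0, 0, -3], [0, 0, 0], 0.2],
    [[0, 0, 0], [0, 0, 0], 0.2],
    [[0, 0, 0], [0, 0, 0], 0.2],
  ],
)

```text
clock: 5.92
eef_pos: [629.0, -248.6, 25.8]
tool_rot: [-3.141, 0.001, -2.957]
force: [-0.5, 0.3, -1.2]
width: 23.9
gripper_force: 59.0
```

Emit:
move_arm(
  plan=[
    [[0, 0, -2], [0, 0, 0], 0.2],
    [[0, 0, -1], [0, 0, 0], 0.2],
    [[0, 0, -1], [0, 0, 0], 0.2],
    [[0, 0, 0], [0, 0, 0], 0.2],
    [[0, 0, 0], [0, 0, 0], 0.2],
  ],
)

```text
clock: 6.55
eef_pos: [628.7, -248.5, 22.0]
tool_rot: [-3.141, 0.0, -2.957]
force: [-1.8, 0.4, 5.3]
width: 24.1
gripper_force: 59.6
```

Emit:
move_arm(
  plan=[
    [[0, 0, 0], [0, 0, 0], 0.33],
    [[0, 0, 0], [0, 0, 0], 0.38],
    [[0, 0, 0], [0, 0, 0], 0.42],
    [[0, 0, 0], [0, 0, 0], 0.42],
    [[0, 0, 10], [0, 0, 0], 0.42],
    [[0, 0, 20], [0, 0, 0], 0.42],
    [[0, 0, 40], [0, 0, 0], 0.6],
    [[0, 0, 40], [0, 0, 0], 0.7],
    [[-10, 40, 20], [0, 0, 0], 0.7],
  ],
)

```text
clock: 7.68
eef_pos: [620.3, -213.1, 155.7]
tool_rot: [-3.136, 0.006, -2.963]
force: [-0.1, 0.4, -0.1]
width: 60.0
gripper_force: 0.0
```

```bash
python3 look.py v4.png 215 178
```

```text
[ 620.3 -213.1  155.7] origin 165 138
```

View pics/v4.png

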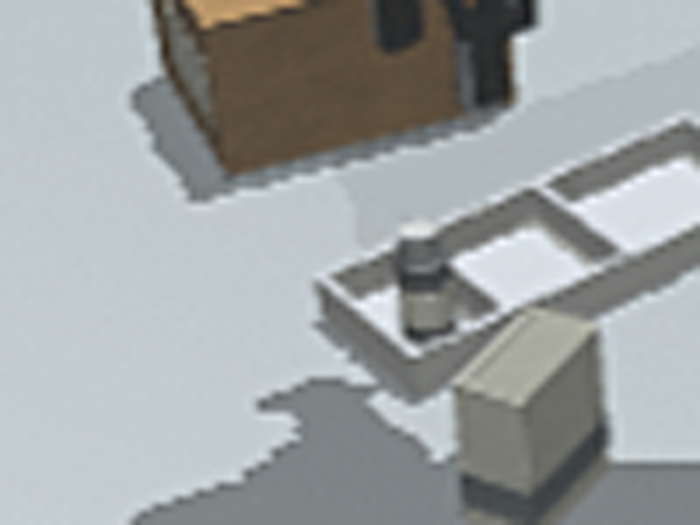

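The vial is upright in the smallest compartment. The bottle is next, at about (498, 6).

Emit:
move_arm(
  plan=[
    [[-20, 36, 0], [0, 0, 0], 0.85],
    [[-20, 36, 0], [0, 0, 0], 0.85],
    [[-20, 36, 0], [0, 0, 0], 0.85],
    [[-20, 36, 0], [0, 0, 0], 0.85],
    [[-20, 36, 0], [0, 0, 0], 0.85],
    [[-21.6, 36.8, 0], [0, 0, 0], 0.85],
    [[0, 0, 0], [0, 0, 0], 0.85],
    [[0, 0, -20], [0, 0, 0], 0.85],
    [[0, 0, -10], [0, 0, 0], 0.85],
    [[0, 0, 0], [0, 0, 0], 0.85],
  ],
)

```text
clock: 8.98
eef_pos: [497.0, 7.6, 121.1]
tool_rot: [-3.141, -0.001, -2.957]
force: [0.3, -0.1, -0.9]
width: 72.8
gripper_force: 0.0
```

```bash
python3 look.py v5.png 290 198
```

```text
[497.    7.6 121.1] origin 240 158
```

View pics/v5.png

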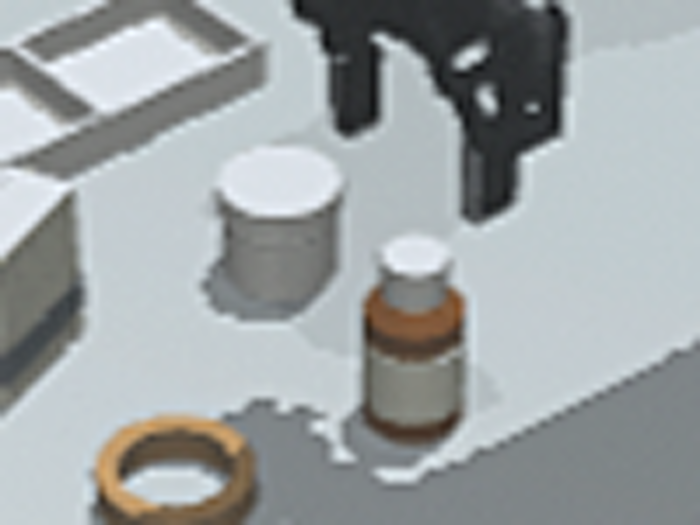

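Emit:
move_arm(
  plan=[
    [[0, 0, -30], [0, 0, 0], 0.85],
    [[0, 0, -30], [0, 0, 0], 0.85],
    [[0, 0, -30], [0, 0, 0], 0.85],
    [[0, 0, -9], [0, 0, 0], 0.85],
    [[0, 0, 0], [0, 0, 0], 0.75],
    [[0, 0, 0], [0, 0, 0], 0.65],
    [[0, 0, 0], [0, 0, 0], 0.55],
    [[0, 0, 0], [0, 0, 0], 0.45],
    [[0, 0, 0], [0, 0, 0], 0.4],
    [[0, 0, 0], [0, 0, 0], 0.4],
  ],
)

```text
clock: 10.28
eef_pos: [497.9, 7.9, 23.5]
tool_rot: [-3.141, 0.002, -2.957]
force: [0.1, -0.6, 7.2]
width: 42.4
gripper_force: 60.6
```

Emit:
move_arm(
  plan=[
    [[0, 0, 5], [0, 0, 0], 0.4],
    [[0, 0, 35], [0, 0, 0], 0.4],
    [[0, 0, 60], [0, 0, 0], 0.4],
    [[8, -30, 0], [0, 0, 0], 0.4],
    [[14, -54, 0], [0, 0, 0], 0.4],
    [[14, -54, 0], [0, 0, 0], 0.4],
    [[14, -54, 0], [0, 0, 0], 0.4],
    [[12, -46, 0], [0, 0, 0], 0.4],
    [[8, -30, 0], [0, 0, 0], 0.4],
    [[0, 0, 0], [0, 0, 0], 0.4],
  ],
)

```text
clock: 11.52
eef_pos: [566.4, -263.4, 122.2]
tool_rot: [-3.14, -0.0, -2.962]
force: [-0.6, 0.1, -0.6]
width: 42.6
gripper_force: 61.3
```

Emit:
move_arm(
  plan=[
    [[0, 0, -50], [0, 0, 0], 0.4],
    [[0, 0, -20], [0, 0, 0], 0.4],
    [[0, 0, -12], [0, 0, 0], 0.4],
    [[0, 0, -8], [0, 0, 0], 0.4],
    [[0, 0, 0], [0, 0, 0], 0.4],
    [[0, 0, -2], [0, 0, 0], 0.4],
    [[0, 0, -1], [0, 0, 0], 0.4],
    [[0, 0, 0], [0, 0, 0], 0.4],
    [[0, 0, 0], [0, 0, 0], 0.4],
  ],
)

```text
clock: 12.65
eef_pos: [567.1, -259.8, 29.5]
tool_rot: [-3.141, 0.0, -2.957]
force: [0.7, -0.4, -1.2]
width: 42.6
gripper_force: 61.2
```

Emit:
move_arm(
  plan=[
    [[0, 0, -1], [0, 0, 0], 0.4],
    [[0, 0, -1], [0, 0, 0], 0.4],
    [[0, 0, -1], [0, 0, 0], 0.4],
    [[0, 0, 0], [0, 0, 0], 0.4],
    [[0, 0, 0], [0, 0, 0], 0.4],
  ],
)

```text
clock: 13.28
eef_pos: [567.0, -259.7, 27.6]
tool_rot: [-3.141, -0.0, -2.957]
force: [-3.0, 1.2, 9.0]
width: 42.7
gripper_force: 62.5
```

Emit:
move_arm(
  plan=[
    [[0, 0, 0], [0, 0, 0], 0.55],
    [[0, 0, 0], [0, 0, 0], 0.62],
    [[0, 0, 0], [0, 0, 0], 0.65],
    [[0, 0, 20], [0, 0, 0], 0.65],
    [[0, 0, 45], [0, 0, 0], 0.65],
    [[0, 0, 45], [0, 0, 5], 0.7],
    [[20, 50, 0], [0, 0, 5], 0.7],
    [[22, 52, 0], [0, 0, 5], 0.7],
    [[22, 52, 0], [0, 0, 10], 0.7],
    [[0, 0, 0], [0, 0, 0], 0.7],
  ],
)

```text
clock: 14.52
eef_pos: [633.5, -98.0, 138.1]
tool_rot: [3.14, 0.006, -2.51]
force: [0.2, 0.4, 0.8]
width: 59.9
gripper_force: 0.0
```

```bash
python3 look.py v6.png 240 178
```

```text
[633.5 -98.  138.1] origin 190 138
```

View pics/v6.png

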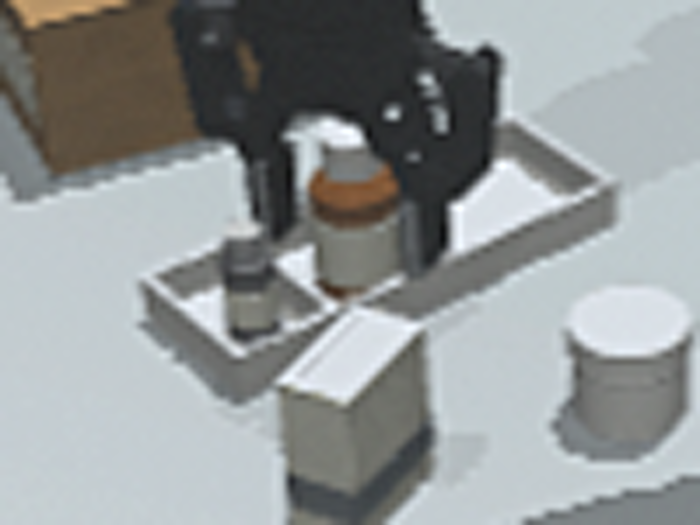

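The bottle is in the middle compartment. The carton's top corners are at (352,308), (425,330), (348,402) and (278,385), with the fingers above it.

Run:
```python
from h import *
e=status.read_state()["eef_pos"];print(e)
def c(u,v,h):return ray("scene",((u+.5)/7-.5+190,(v+.5)/7-.5+138),h)
q=np.array([c(*k,80) for k in[(352,308),(425,330),(348,402),(278,385)]]);print(q,q.mean(0))
d=q[3]+q[2]-q[0]-q[1];print(np.degrees(np.arctan2(d[1],d[0])),np.hypot(*d)/2, np.linalg.norm(q[0]-q[1]))
print("tips mid at z~142",c(350,250,142),"vial base",c(250,330,8))
```

```text
[ 632.2 -102.4  137.7]
[[ 617.  -144.1]
 [ 596.3 -113.7]
 [ 646.3  -83.5]
 [ 667.2 -108.8]] [ 631.7 -112.5]
33.17669585376021 59.84888521878759 36.7678947393724
tips mid at z~142 [ 632.7 -100.4] vial base [ 629.2 -246.3]
```

Emit:
move_arm(
  plan=[
    [[0, -4, 0], [0, 0, 0], 0.7],
    [[0, 0, -40], [0, 0, 0], 0.7],
    [[0, 0, -40], [0, 0, 0], 0.7],
    [[0, 0, -22], [0, 0, 0], 0.7],
    [[0, 0, 0], [0, 0, 0], 0.6],
    [[0, 0, 0], [0, 0, 0], 0.5],
    [[0, 0, 0], [0, 0, 0], 0.4],
    [[0, 0, 0], [0, 0, 0], 0.33],
    [[0, 0, 0], [0, 0, 0], 0.33],
    [[0, 0, 0], [0, 0, 0], 0.33],
  ],
)

```text
clock: 15.82
eef_pos: [632.1, -110.7, 35.9]
tool_rot: [-3.139, 0.001, -2.521]
force: [-0.1, -1.9, 6.1]
width: 35.4
gripper_force: 60.0
```

Emit:
move_arm(
  plan=[
    [[0, 0, 5], [0, 0, 0], 0.33],
    [[0, 0, 35], [0, 0, 0], 0.33],
    [[0, 0, 60], [0, 0, 0], 0.33],
    [[0, 0, 10], [0, 0, 0], 0.33],
    [[-25, -25, 0], [0, 0, -5], 0.33],
    [[-30, -35, 0], [0, 0, -5], 0.33],
    [[-30, -35, 0], [0, 0, -5], 0.33],
    [[-30, -35, 0], [0, 0, -5], 0.33],
    [[-30, -35.6, 0], [0, 0, -5], 0.33],
    [[0, 0, 0], [0, 0, 0], 0.33],
  ],
)

```text
clock: 17.08
eef_pos: [482.0, -279.0, 143.7]
tool_rot: [-3.141, -0.004, -2.964]
force: [0.3, 0.2, -0.6]
width: 35.7
gripper_force: 59.8
```

Emit:
move_arm(
  plan=[
    [[0, 0, -50], [0, 0, 0], 0.33],
    [[0, 0, -30], [0, 0, 0], 0.33],
    [[0, 0, -12], [0, 0, 0], 0.33],
    [[0, 0, -8], [0, 0, 0], 0.33],
    [[0, 0, 0], [0, 0, 0], 0.33],
    [[0, 0, -2], [0, 0, 0], 0.33],
    [[0, 0, -1], [0, 0, 0], 0.33],
    [[0, 0, 0], [0, 0, 0], 0.33],
    [[0, 0, 0], [0, 0, 0], 0.33],
  ],
)

```text
clock: 18.2
eef_pos: [486.1, -275.4, 41.5]
tool_rot: [-3.141, 0.0, -2.957]
force: [0.3, -0.7, -0.9]
width: 35.1
gripper_force: 59.9
```

Emit:
move_arm(
  plan=[
    [[0, 0, -1], [0, 0, 0], 0.33],
    [[0, 0, -1], [0, 0, 0], 0.33],
    [[0, 0, -1], [0, 0, 0], 0.33],
    [[0, 0, 0], [0, 0, 0], 0.33],
    [[0, 0, 0], [0, 0, 0], 0.33],
  ],
)

```text
clock: 18.82
eef_pos: [486.0, -275.4, 39.9]
tool_rot: [-3.141, 0.0, -2.957]
force: [-4.1, 1.8, 15.1]
width: 35.2
gripper_force: 61.8
```

Emit:
move_arm(
  plan=[
    [[0, 0, 0], [0, 0, 0], 0.45],
    [[0, 0, 0], [0, 0, 0], 0.55],
    [[0, 0, 0], [0, 0, 0], 0.6],
    [[0, 0, 20], [0, 0, 0], 0.6],
    [[0, 0, 40], [0, 0, 0], 0.7],
    [[0, 0, 20], [0, 0, 4.5], 1],
    [[3, 55, 0], [0, 0, 0], 1],
    [[4, 55, 0], [0, 0, 0], 1],
    [[4, 55.6, 0], [0, 0, 0], 1],
    [[0, 0, 0], [0, 0, 0], 1],
  ],
)

```text
clock: 20.08
eef_pos: [497.6, -103.7, 118.3]
tool_rot: [3.139, 0.001, -2.869]
force: [0.8, -1.1, 0.2]
width: 85.3
gripper_force: 0.0
```

```bash
python3 look.py v7.png 260 180
```

```text
[ 497.6 -103.7  118.3] origin 210 140
```

View pics/v7.png

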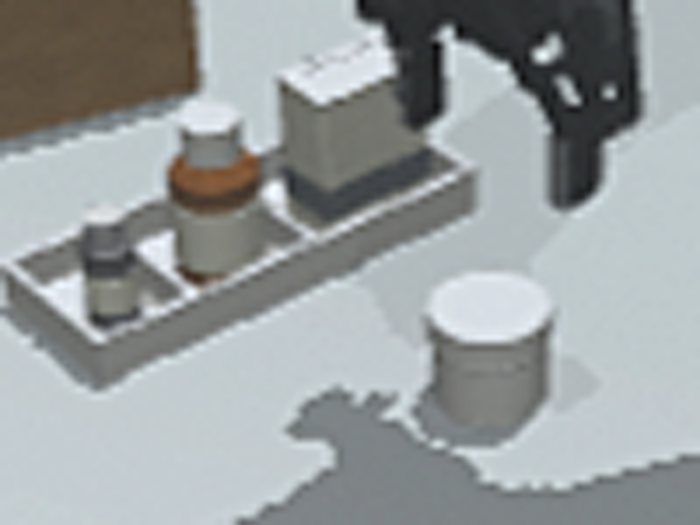

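Emit:
move_arm(
  plan=[
    [[0, 0, 0], [0, 0, 0], 1],
    [[0, 0, -40], [0, 0, 0], 1],
    [[0, 0, -35], [0, 0, 0], 1],
    [[0, 0, -20], [0, 0, 0], 1],
    [[0, 0, -5], [0, 0, 0], 1],
    [[0, 0, 0], [0, 0, 0], 0.85],
    [[0, 0, 0], [0, 0, 0], 0.7],
    [[0, 0, 0], [0, 0, 0], 0.55],
    [[0, 0, 0], [0, 0, 0], 0.55],
    [[0, 0, 0], [0, 0, 0], 0.55],
  ],
)

```text
clock: 21.38
eef_pos: [498.0, -110.7, 19.8]
tool_rot: [-3.14, 0.002, -2.879]
force: [-0.0, -1.7, 5.2]
width: 54.7
gripper_force: 62.2
```

Emit:
move_arm(
  plan=[
    [[0, 0, 5], [0, 0, 0], 0.55],
    [[0, 0, 35], [0, 0, 0], 0.55],
    [[0, 0, 40], [0, 0, 0], 0.55],
    [[-1, 30, 0], [0, 0, 0], 0.55],
    [[-1, 55, 0], [0, 0, 0], 0.55],
    [[-1, 55, 0], [0, 0, 0], 0.55],
    [[-1, 55, 0], [0, 0, 0], 0.55],
    [[-1, 55, 0], [0, 0, 0], 0.55],
    [[-1, 55, 0], [0, 0, 0], 0.55],
    [[-1, 45, 0], [0, 0, 0], 0.55],
  ],
)

```text
clock: 22.62
eef_pos: [489.4, 243.2, 98.8]
tool_rot: [3.141, 0.001, -2.876]
force: [-0.0, -0.2, -1.2]
width: 54.4
gripper_force: 63.7
```

Emit:
move_arm(
  plan=[
    [[-1, 23.7, 0], [0, 0, 0], 0.55],
    [[0, 0, 0], [0, 0, 0], 0.55],
    [[0, 0, 0], [0, 0, 0], 0.55],
    [[0, 0, 0], [0, 0, 0], 0.55],
  ],
)

```text
clock: 23.12
eef_pos: [489.3, 262.1, 98.4]
tool_rot: [-3.141, -0.001, -2.88]
force: [0.9, -0.4, -0.8]
width: 54.3
gripper_force: 63.8
```

```bash
python3 look.py v8.png 345 272
```

```text
[489.3 262.1  98.4] origin 295 232
```

View pics/v8.png

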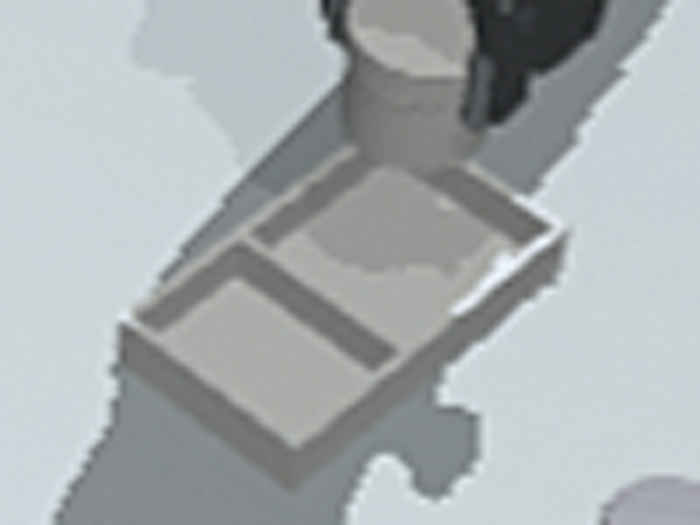

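Short tray rim: left corner (122,322), near corner (292,455), right corner (567,235). The jar is held above it.

Run:
```python
from h import *
e=status.read_state()["eef_pos"];print(e)
def c(u,v,h):return ray("scene",((u+.5)/7-.5+295,(v+.5)/7-.5+232),h)
A,B,D=[c(*k,24) for k in[(122,322),(292,455),(567,235)]]
print(A,B,D);print("len",np.linalg.norm(B-D),np.linalg.norm(A-B),"ang",np.degrees(np.arctan2(*(B-D)[::-1])),"ctr",(A+D)/2)
print("divider",c(243,240,24),c(398,352,24))
print("bottom of jar px expected",(proj("scene",[e[0],e[1],78.6])-[295,232]+.5)*7)
th=np.radians(15);R=np.array([[np.cos(th),-np.sin(th)],[np.sin(th),np.cos(th)]])
for o in(-30,44):print((A+D)/2+R@[o,0])
```

```text
[489.3 262.3  98.4]
[601.4 250.8] [582.3 330.8] [435.9 294. ]
len 150.9905057446806 82.25681255213462 ang 14.101155955490684 ctr [518.6 272.4]
divider [541.3 238.2] [523.3 310.3]
bottom of jar px expected [411.6 126.6]
[489.6 264.6]
[561.1 283.8]
```

Emit:
move_arm(
  plan=[
    [[0, 1.5, -25], [0, 0, 0], 0.55],
    [[0, 0, -25], [0, 0, 0], 0.55],
    [[0, 0, -15], [0, 0, 0], 0.55],
    [[0, 0, -5], [0, 0, 0], 0.55],
    [[0, 0, 0], [0, 0, 0], 0.55],
    [[0, 0, -1], [0, 0, 0], 0.55],
    [[0, 0, -1], [0, 0, 0], 0.55],
    [[0, 0, 0], [0, 0, 0], 0.55],
    [[0, 0, 0], [0, 0, 0], 0.55],
  ],
)

```text
clock: 24.3
eef_pos: [489.1, 265.5, 26.5]
tool_rot: [3.142, 0.0, -2.878]
force: [-0.4, 0.5, -1.8]
width: 54.2
gripper_force: 63.8
```

Emit:
move_arm(
  plan=[
    [[0, 0, -1], [0, 0, 0], 0.55],
    [[0, 0, -1], [0, 0, 0], 0.55],
    [[0, 0, -1], [0, 0, 0], 0.55],
    [[0, 0, 0], [0, 0, 0], 0.55],
    [[0, 0, 0], [0, 0, 0], 0.55],
  ],
)

```text
clock: 24.92
eef_pos: [488.9, 265.5, 23.8]
tool_rot: [-3.142, -0.0, -2.878]
force: [-2.0, -0.9, 5.4]
width: 54.7
gripper_force: 64.4
```

Emit:
move_arm(
  plan=[
    [[0, 0, 0], [0, 0, 0], 0.7],
    [[0, 0, 0], [0, 0, 0], 0.8],
    [[0, 0, 0], [0, 0, 0], 0.85],
    [[0, 0, 20], [0, 0, 0], 0.85],
    [[0, 0, 45], [0, 0, 0], 0.7],
    [[0, 0, 45], [0, 0, 0], 0.7],
    [[43, -46, 0], [0, 0, 0], 0.7],
    [[43, -46, 0], [0, 0, 0], 0.7],
    [[45, -47, 0], [0, 0, 0], 0.7],
    [[0, 0, 0], [0, 0, 0], 0.7],
  ],
)

```text
clock: 26.18
eef_pos: [621.3, 121.6, 133.0]
tool_rot: [-3.137, 0.002, -2.888]
force: [-1.4, 0.2, -0.1]
width: 59.8
gripper_force: 0.0
```

Emit:
move_arm(
  plan=[
    [[0, 0, 0], [0, 0, 0], 0.7],
    [[0, 0, 0], [0, 0, 0], 0.7],
    [[0, 0, 0], [0, 0, 0], 0.7],
  ],
)

```text
clock: 26.55
eef_pos: [616.8, 130.6, 133.4]
tool_rot: [3.141, -0.0, -2.876]
force: [0.9, -0.6, -0.1]
width: 59.7
gripper_force: 0.0
```

```bash
python3 look.py v9.png 302 250
```

```text
[616.8 130.6 133.4] origin 252 210
```

View pics/v9.png

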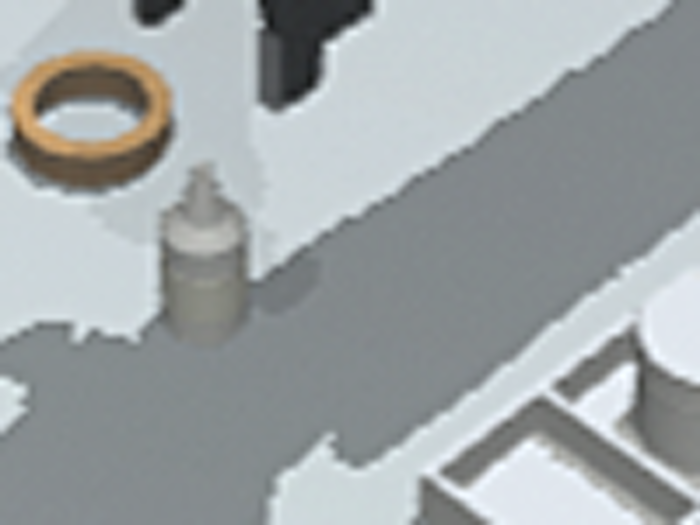

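Run:
```python
from h import *
print(status.read_state()["eef_pos"])
def c(u,v,h):return ray("scene",((u+.5)/7-.5+252,(v+.5)/7-.5+210),h)
print(c(203,166,80), c(204,238,50), c(204,320,0))
for X in([621,124,80],[621,124,0]):print((proj("scene",X)-[252,210]+.5)*7)
print("tips",c(160,20,138),c(285,105,138),(proj("scene",[616.8,130.6,138])-[252,210]+.5)*7)
t=cv2.imread("pics/top0.png")
```

```text
[617.  130.4 133.4]
[620.2 121.3] [623.8 127.9] [621.5 122.4]
[205.1 171.5]
[207.7 322.6]
tips [625.7 100.1] [609.2 163.5] [221.9  59.8]
```

Emit:
move_arm(
  plan=[
    [[4.5, -7, -20], [0, 0, 0], 0.7],
    [[0, 0, 0], [0, 0, 0], 0.7],
    [[0, 0, 0], [0, 0, 0], 0.7],
  ],
)

```text
clock: 26.98
eef_pos: [621.9, 121.8, 112.7]
tool_rot: [3.141, -0.001, -2.878]
force: [-0.1, 0.2, -0.5]
width: 59.7
gripper_force: 0.0
```

Emit:
move_arm(
  plan=[
    [[0, 1, -30], [0, 0, 0], 0.7],
    [[0, 0, -30], [0, 0, 0], 0.7],
    [[0, 0, -25], [0, 0, 0], 0.7],
    [[0, 0, -11], [0, 0, 0], 0.7],
    [[0, 0, 0], [0, 0, 0], 0.6],
    [[0, 0, 0], [0, 0, 0], 0.5],
    [[0, 0, 0], [0, 0, 0], 0.4],
    [[0, 0, 0], [0, 0, 0], 0.3],
    [[0, 0, 0], [0, 0, 0], 0.3],
    [[0, 0, 0], [0, 0, 0], 0.3],
  ],
)

```text
clock: 28.22
eef_pos: [623.1, 123.1, 18.7]
tool_rot: [-3.141, 0.002, -2.878]
force: [-0.9, -0.9, 4.9]
width: 32.5
gripper_force: 59.3
```

Emit:
move_arm(
  plan=[
    [[0, 0, 5], [0, 0, 0], 0.3],
    [[0, 0, 35], [0, 0, 0], 0.3],
    [[0, 0, 40], [0, 0, 0], 0.3],
    [[-12, 30, 0], [0, 0, 0], 0.3],
    [[-16, 42, 0], [0, 0, 0], 0.3],
    [[-16, 42, 0], [0, 0, 0], 0.3],
    [[-18, 46, 0], [0, 0, 0], 0.3],
    [[0, 0, 0], [0, 0, 0], 0.3],
    [[0, 0, 0], [0, 0, 0], 0.3],
    [[0, 0, 0], [0, 0, 0], 0.3],
  ],
)

```text
clock: 29.48
eef_pos: [561.0, 281.0, 97.3]
tool_rot: [-3.14, -0.0, -2.881]
force: [0.8, -0.1, -1.0]
width: 32.2
gripper_force: 59.7
```

```bash
python3 look.py v10.png 335 272
```

```text
[561.  281.   97.3] origin 285 232
```

View pics/v10.png

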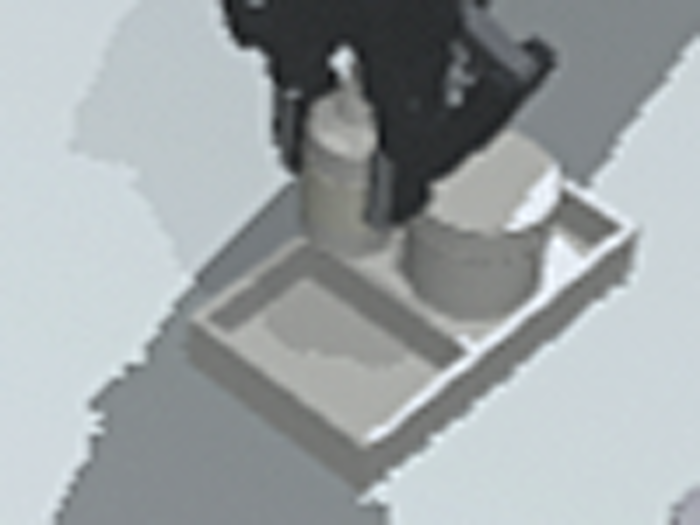

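The jar stands in the larger compartment. The dropper hangs over the smaller one, so I'm lowering it.

Emit:
move_arm(
  plan=[
    [[0, 1, -25], [0, 0, 0], 0.3],
    [[0, 0, -25], [0, 0, 0], 0.3],
    [[0, 0, -15], [0, 0, 0], 0.3],
    [[0, 0, -4], [0, 0, 0], 0.3],
    [[0, 0, 0], [0, 0, 0], 0.3],
    [[0, 0, -1], [0, 0, 0], 0.3],
    [[0, 0, -1], [0, 0, 0], 0.3],
    [[0, 0, 0], [0, 0, 0], 0.3],
    [[0, 0, 0], [0, 0, 0], 0.3],
  ],
)

```text
clock: 30.65
eef_pos: [560.1, 284.1, 26.5]
tool_rot: [3.142, 0.0, -2.878]
force: [0.6, -0.3, -0.7]
width: 32.3
gripper_force: 59.6
```

Emit:
move_arm(
  plan=[
    [[0, 0, -1], [0, 0, 0], 0.3],
    [[0, 0, -1], [0, 0, 0], 0.3],
    [[0, 0, -1], [0, 0, 0], 0.3],
    [[0, 0, -1], [0, 0, 0], 0.3],
    [[0, 0, 0], [0, 0, 0], 0.3],
    [[0, 0, 0], [0, 0, 0], 0.3],
  ],
)

```text
clock: 31.4
eef_pos: [560.1, 284.0, 22.7]
tool_rot: [-3.142, 0.0, -2.878]
force: [-1.0, -1.2, 5.1]
width: 32.3
gripper_force: 60.1
```

Emit:
move_arm(
  plan=[
    [[0, 0, 0], [0, 0, 0], 0.42],
    [[0, 0, 0], [0, 0, 0], 0.47],
    [[0, 0, 0], [0, 0, 0], 0.5],
    [[0, 0, 0], [0, 0, 0], 0.5],
    [[0, 0, 15], [0, 0, 0], 0.5],
    [[0, 0, 40], [0, 0, 0], 0.5],
    [[0, 0, 50], [0, 0, 0], 0.5],
    [[0, 0, 50], [0, 0, 0], 0.5],
    [[-30, -40, 20], [0, 0, 0], 0.5],
    [[-30, -40, 0], [0, 0, 0], 0.5],
  ],
)

```text
clock: 32.65
eef_pos: [500.9, 203.9, 200.3]
tool_rot: [3.141, 0.006, -2.877]
force: [0.0, -0.6, -0.9]
width: 42.7
gripper_force: 0.0
```

Emit:
move_arm(
  plan=[
    [[-20, -45, 20], [0, 0, 0], 0.5],
    [[-20, -45, 0], [0, 0, 0], 0.5],
    [[0, -45, 0], [0, 0, 0], 0.5],
    [[0, 0, 0], [0, 0, 0], 0.5],
    [[0, 0, 0], [0, 0, 0], 0.5],
  ],
)

```text
clock: 33.28
eef_pos: [460.5, 69.7, 218.1]
tool_rot: [3.141, 0.002, -2.878]
force: [-0.1, 0.5, 0.0]
width: 43.0
gripper_force: 0.0
```

Run:
```python
from h import *
s=cams.get_image("scene")[125:325,190:430]
cv2.imwrite("pics/fin.png",cv2.resize(cv2.convertScaleAbs(s,alpha=1.3),None,fx=3,fy=3,interpolation=cv2.INTER_CUBIC))
```

```text
(no output)
```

View pics/fin.png

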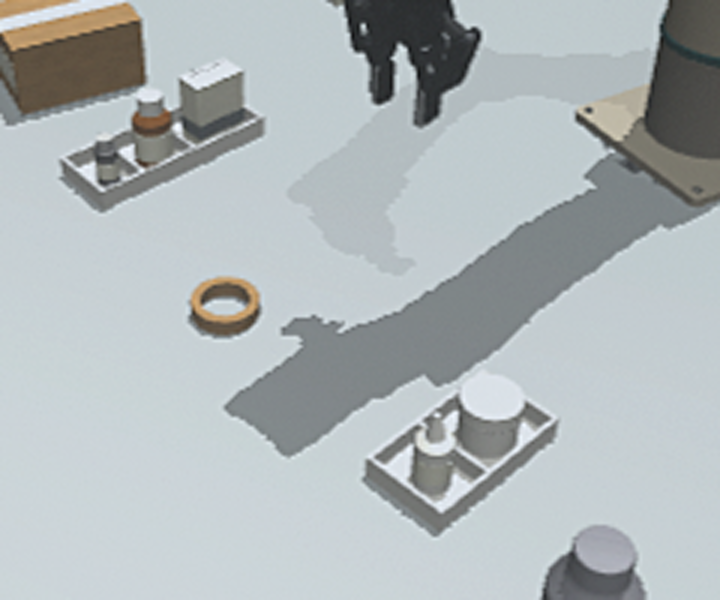

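All five items are upright in their compartments: vial (107,160), bottle (152,130), carton (212,100), dropper (433,460) and jar (490,415). The tape, flask and box haven't moved and the arm is clear, so I'm handing in.

```bash
python3 -c "
from cell import ctrl
print(ctrl.finish_job())"
```

```text
the job is handed in; nothing more can be done
None
```

Both kits are packed and the job is handed in at about 33 s on the robot's clock; the last picture showed all five items upright in their compartments and the tape, flask and box where they were, though the hand-in returned no verdict.

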